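Bring the wide ink cup under the dispenser nozzle

ROBOT

A 6-joint arm with a two-finger parallel gripper is mounted at the origin on the work surface. World frame = base frame: x ahead of the robot, y to its left, z up, the work surface at z = 0. Lengths are in m, angles in rad, forces in N, time in s.
With the tool pointing down it reaches from about 0.275 to 0.775 m from the base axis. Payload 14.6 kg.
Tool frame: the origin (TCP) lies between the finger pads; the fingertips stand 14 mm ahead of it and the grasp point (between the pads) lies 5 mm behind it; z points along the fingers, y is the line along which they close (so a half turn about z gives the same grasp; the last joint's range is limited). The gripper opens to 85 mm and grips with 20 to 120 N. Pads are 22 mm wide; open, the fingers measure 114 mm over their backs; the gripper's body (76 mm by 85 mm) begins 54 mm behind the grasp point. The pads swing forward as they close: fully open they stand 13 mm farther back than shut.
Start: joints at [1.188, 0.263, -0.048, 1.259, 0, 1.415], TCP at [0.119, 0.511, 0.245] pointing down, gripper open.
Joint ranges: [-2.65, 2.65], [-0.89, 1.7], [-1.18, 1.37], [-2.13, 2.11], [-1.35, 1.29], [-3.14, 3.14]. Speed limits (rad/s): [1.89, 1.89, 2.57, 2.79, 3.14, 3.14].

INTERFACE

Orientations are given as a unit quaternion [w, x, y, z].
In Python, from cell import r gives the robot as it stands.
- The arm moves only by the tool apply_moves, never from a script. Its arguments are lists of equal length, an entry for each row: "delta_pos": the shift along the tool's x, y, z in cm, a list of three; "spin": the turn about the tool's z in degrees; "claw": the finger opening in cm, from 0 to 8.54. In form: {"delta_pos": [[tx, ty, tz], ...], "spin": [spin, ...], "claw": [claw, ...]}. A call has exactly 10 rows; each row is the pose to reach, as a shift and turn from the pose commanded when the call began, along the tool's axes at that moment; what a row does not reach only later rows make up. A row lasts 1/8 s, in which the tool goes at most 62.5 mm and 10.7 degrees, less where a joint would pass 70% of its speed; a pose out of reach is approached as far as the arm can. A call with a gripper value outside its range is refused whole. The fingers move at their own pace and stop on an object; the grip force is fixed at half the most. Time passes only in rows, so rows that repeat a pose let the fingers close, or fill a call up. It gives the time, the measured TCP pose, the force, the opening and the grip force at its end, in the units of the state.
- r.state(): the state, without advancing time (a new reading comes with each control period).
- r.capture(name): name is "scene" or "top" or "wrist"; returns the picture (420x560x3 uint8, blue, green, red); there is no depth.
- r.camera_model(name): a dict with "K" (3x3 intrinsics, pixels), "R" (3x3) and "t" (3): a world point X has camera coordinates R X + t. Camera axes: x right, y down, z forward; pixel columns grow to the right and rows downward; lengths in m; the calibration is good to about 2 mm. A picture is of the moment at which its call begins: read the wrist's pose just before it. camera_model takes no time and is no camera call; for the wrist camera it gives the pose at the moment of the call.
- r.job_done(): hands the job in; it is judged then, once.
The state is a dict: "time_s": time; "joints": joint angles; "joint_vel": joint speeds; "joint_torque": joint torques, N m; "tool_pos": TCP position; "tcp_rot": TCP orientation; "force": force on the tool from outside, world axes, zero at the start; "moment": the same for the moment, N m; "width": finger opening in m; "grasp_force": force on a finger pad.
Only numpy, scipy, OpenCV 4.12 (cv2) and the standard library are available. Lean on these libraries where they do the work, as an engineer would, in place of code of your own. Each camera call takes 0.05 s, during which the arm holds its last target. There are 200 camera calls.

TASK

Set the ink filling station up for filling the wide cup: first, with the dispenser arm still swung aside, push the carousel round by its spokes with one finger until the wide cup stands centred on the round black ring mark on the base, on the line from the carousel's hub to the dispenser column. Then push the dispenser arm with a fingertip until its nozzle hangs over the middle of that cup. Only push, grasp and lift nothing: leave the station standing where it is and do not disturb the other things on the bench.

Things in the scene. Friction and masses are not known exactly. Their poses are not given: they have to be found in the camera images.
- station: the filling station: loose grey base, about 3 kg, 12 mm thick (a disc 170 mm across and a tongue 110 mm wide reaching 220 mm from the disc's centre). Origin: underside of the base, on the carousel's upright axis. x points from that axis to the dispenser column, which is 180 mm away; z up. Highest point: the hopper lid on the column, 151 mm high, 48 mm across
- carousel (a joint): angle (rad) of the white three-spoked cup carousel about the station's upright axis, counter-clockwise positive seen from above. At 0 or any whole turn the wide cup is over the fill mark. It turns past a full turn either way and stays where it is left (1 to 2 N at a spoke)
- hub (a point): middle of the carousel's hub top, 66 mm above the bench; the hub is 42 mm across. Three spokes leave it: the wide cup's, and two at 120 and 240 degrees to it with narrow cups. Each is a bar 10 mm thick, 26 to 52 mm above the bench, bare from 21 to 72 mm from the axis, with its cup's centre 95 mm from the axis
- wide_cup (a point): centre of the mouth of the carousel's wide cup: 46 mm across outside (39 mm inside), rim 66 mm above the bench, at the end of one spoke. The carousel's other two cups are narrow: 26 mm across, rims 60 mm high
- fill_place (a point): the fill mark: a flat black ring 32 mm across on top of the base, on the straight line from carousel axis to column, 95 mm from the axis (hidden below a cup that stands over it)
- dispenser (a joint): angle (rad) of the dispenser arm about the column. At 0 the arm points straight at the carousel axis and the nozzle is over the fill mark; positive: swung aside towards the station's +y (clockwise seen from above). It starts 0.65 to 1.1 aside, can go 1.7 to either side, and stays where it is left (1 to 2 N)
- column (a point): a point on the column's upright axis, the arm's pivot, 105 mm above the bench (mid-height of the arm). The arm is a metal bar 12 mm thick, 94 to 116 mm above the bench, bare from 17 to 75 mm from this axis
- nozzle_tip (a point): lower tip of the nozzle below the free end of the dispenser arm, 85 mm from the column axis, 75 mm above the bench (the nozzle's black body above it is 20 mm across, its top 117 mm high)
- dropper: bystander, to be left alone: amber dropper bottle, 38 mm across, 95 mm tall; origin at the centre of its underside
- soap: bystander, to be left alone: white bottle with a blue cap, 56 mm across, 130 mm tall; origin at the centre of its underside
- pen: bystander, to be left alone: copper tattoo pen on two rubber feet, lying along its own x, 128 mm long, 25 mm high; origin at the centre of its underside
- cup_holder: bystander, to be left alone: flat pink oval holder, 52 x 142 x 22 mm (long along its y); origin at the centre of its underside
- ink_cap: bystander, to be left alone: small loose white cup, 32 mm across, 22 mm tall; origin at the centre of its underside
- practice_pad: bystander, to be left alone: cream practice slab, 100 x 140 x 12 mm; origin at the centre of its underside
- balm: bystander, to be left alone: low jar with metal cap, 52 mm across, 40 mm tall; origin at the centre of its underside

How it is judged:
By the outcome, as a careful person would: the job done as asked, in the order asked, and still so for the second after the job is handed in, with the robot touching nothing.
It also fails if it takes over 72 s, if anything falls off the work surface, if the arm or the gripper's body presses on something with over 40 N, if the wrist force passes 120 N, or if a joint passes its speed limit or range.

## Working session

There is one attempt and no reset: what is moved stays moved. The work goes in short steps, Python scripts to look and compute and a tool call to move; the robot and the scene stay as the last step left them, time stands still between calls to the robot, and variables do not carry over. Pictures are saved under pics/ and viewed, at most 10 in all, crops included, and the job is handed in when it is done.

Besides the shell and the picture viewer there is one more tool, called after ">>>" as name(argument=value, ...) on one line, values as JSON. apply_moves: Moves the arm, as the interface text tells. Its arguments: {"type":"object","properties":{"delta_pos":{"type":"array","items":{"type":"array","items":{"type":"number"}}},"spin":{"type":"array","items":{"type":"number"}},"claw":{"type":"array","items":{"type":"number"}}},"required":["delta_pos","spin","claw"]}

```bash
mkdir -p pics
python3 - <<'E'
from cell import r
import cv2
for n in("scene","top"):
    cv2.imwrite(f"pics/{n}0.png",r.capture(n))
    m=r.camera_model(n);print(n,m)
s=r.state();print(s['time_s'],s['tool_pos'],s['tcp_rot'],s['width'])
E
```

```text
scene {'K': array([[395.92865797,   0.        , 279.00497268],
       [  0.        , 395.92865797, 210.65893103],
       [  0.        ,   0.        ,   1.        ]]), 'R': array([[-0.06983608,  0.99751678, -0.00912166],
       [ 0.65071342,  0.03862185, -0.75834056],
       [-0.75610513, -0.05889512, -0.65179475]]), 't': array([ 0.020649  , -0.30707362,  1.45090664])}
top {'K': array([[442.04887235,   0.        , 275.52821332],
       [  0.        , 442.04887235, 203.87467577],
       [  0.        ,   0.        ,   1.        ]]), 'R': array([[-2.78490706e-02, -9.99611957e-01,  6.03319808e-04],
       [-9.91171304e-01,  2.75356361e-02, -1.29696700e-01],
       [ 1.29629760e-01, -4.20992585e-03, -9.91553530e-01]]), 't': array([0.05140663, 0.60628147, 1.13939066])}
0.1 [0.11847993 0.51121359 0.24484832] [-1.33002420e-04  1.13636991e-01  9.93522210e-01 -4.84721560e-04] 0.08591066797715541
```

View pics/scene0.png

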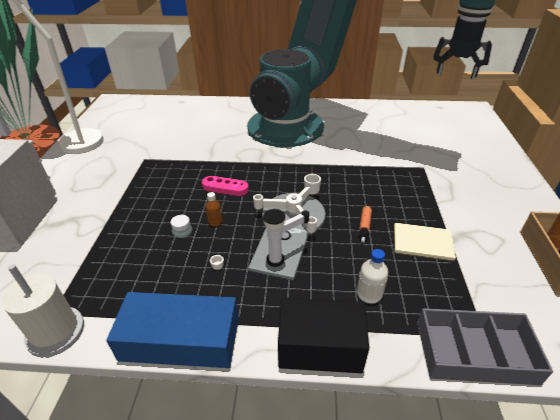

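View pics/top0.png

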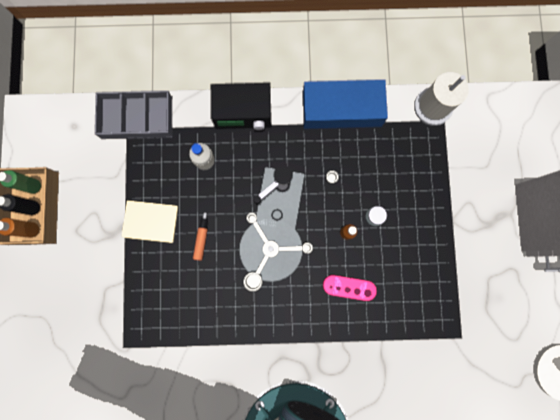

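The top view shows the hub near (270,249), the wide cup near (253,282), narrow cups near (251,218) and (307,248), the ring near (277,215) and the column near (283,172). I'll enlarge it for accuracy.

```bash
cat > h.py <<'E'
from cell import r
import cv2, numpy as np
def ray(n,u,v,z,m=None):
    m=m or r.camera_model(n); R=m['R'];c=-R.T@m['t']
    d=R.T@np.linalg.solve(m['K'],[u,v,1]); return (c+d*(z-c[2])/d[2])
def pix(n,X,m=None):
    m=m or r.camera_model(n); p=m['K']@(m['R']@np.array(X)+m['t']); return p[:2]/p[2]
E
python3 - <<'E'
from h import *
im=cv2.imread("pics/top0.png")
c=im[150:300,180:370]
cv2.imwrite("pics/c.png",cv2.resize(c,None,fx=4,fy=4,interpolation=cv2.INTER_CUBIC))
for n,u,v,z in [("hub",270,249,.066),("wide",253,282,.066),("n1",251,218,.06),("n2",307,248,.06),("ring",277,215,.012),("col",283,172,.151)]: print(n,ray("top",u,v,z).round(4))
E
```

```text
hub [0.4874 0.0521 0.066 ]
wide [0.405  0.0976 0.066 ]
n1 [0.5694 0.0996 0.06  ]
n2 [ 0.4875 -0.0435  0.06  ]
ring [0.5804 0.0313 0.012 ]
col [0.6706 0.0146 0.151 ]
```

View pics/c.png

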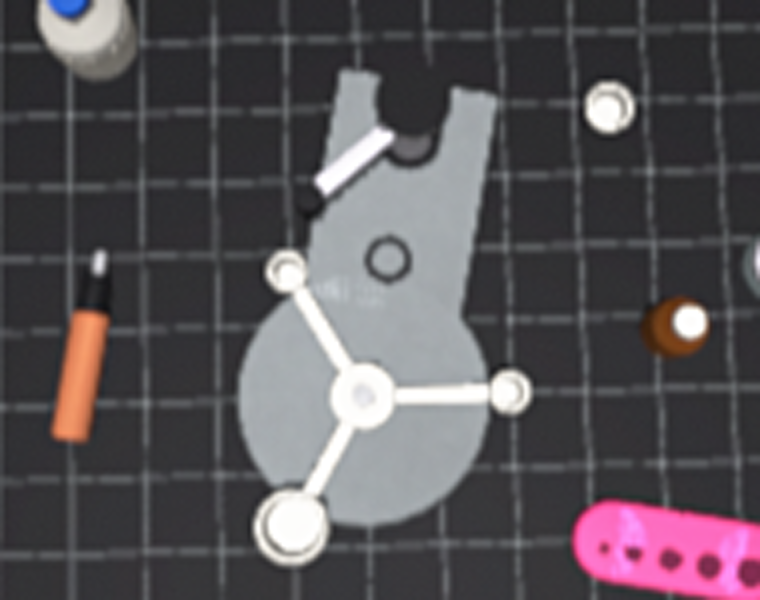

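The crop shows the hub at (270.6,248.6), wide cup at (252.6,281.4), narrow cups at (251.6,217.3) and (307.3,247.6), and ring at (276.9,214.6). The dispenser arm is swung to image left, with its nozzle near (257,200). The carousel has to turn about 162° clockwise. I'll push the spoke that points to -y, sweeping round the near side so the finger stays away from the dispenser arm.

>>> apply_moves(delta_pos=[[-4,-3,0],[-8,-6,0],[-13,-10,0],[-18,-13.5,0],[-23,-17,0],[-28,-21,0],[-33,-25,0],[-38,-28.5,0],[-40,-30,0],[-40,-30,0]], spin=[0,0,0,0,0,0,0,0,0,0], claw=[0,0,0,0,0,0,0,0,0,0])

```text
time_s: 1.35
tool_pos: [0.4413, 0.1275, 0.2448]
tcp_rot: [-0.0, 0.115, 0.993, -0.0]
force: [-0.4, -0.2, -0.2]
width: -0.0
grasp_force: 0.0
```

```bash
cat >> h.py <<'E'
def q2R(q):
    from scipy.spatial.transform import Rotation as Ro
    return Ro.from_quat([q[1],q[2],q[3],q[0]]).as_matrix()
def delta(*P):
    s=r.state(); R=q2R(s['tcp_rot'])
    for p in P: print(np.round(R.T@(np.array(p)-s['tool_pos'])*100,1))
HUB=np.array([.488,.0505])
def polar(rad,deg,z):
    a=np.radians(deg); return [HUB[0]+rad*np.cos(a),HUB[1]+rad*np.sin(a),z]
E
python3 - <<'E'
from h import *
s=r.state();print(s['time_s'],s['tool_pos'],s['tcp_rot'],s['width'],s['joints'].round(2) if hasattr(s['joints'],'round') else s['joints'])
delta(polar(.05,-35,.2),polar(.05,-35,.048))
for u,v,z in [(270.6,248.6,.066),(252.6,281.4,.066),(251.6,217.3,.06),(307.3,247.6,.06),(276.9,214.6,.012),(283,172.5,.151),(257.4,199.6,.117)]: print(ray("top",u,v,z).round(4))
cv2.imwrite("pics/w1.png",r.capture("wrist"))
E
```

```text
1.35 [0.44129043 0.12754675 0.24482522] [-3.77028787e-04  1.15073239e-01  9.93356933e-01 -1.04249206e-04] -2.5636197414408124e-05 [ 0.1   0.15 -0.2   1.22 -0.    0.33]
[-11.   -8.3   4.5]
[-11.   -8.3  19.7]
[0.4884 0.0505 0.066 ]
[0.4065 0.0986 0.066 ]
[0.5712 0.098  0.06  ]
[ 0.4885 -0.0444  0.06  ]
[0.5815 0.0315 0.012 ]
[0.6694 0.0147 0.151 ]
[0.6093 0.0797 0.117 ]
```

View pics/w1.png

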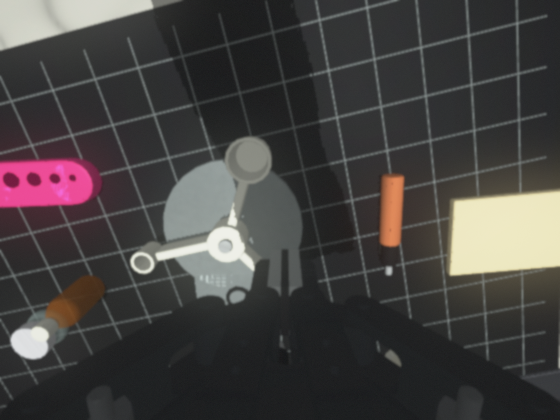

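The wrist view confirms the layout: hub (226,243), wide cup (248,160), narrow cup (143,262), and the closed fingers slim. I'll go down into the gap between the spokes.

>>> apply_moves(delta_pos=[[-4,-3,0],[-8,-6,0],[-11,-8.3,2],[-11,-8.3,5],[-11,-8.3,9],[-11,-8.3,13],[-11,-8.3,16],[-11,-8.3,18.5],[-11,-8.3,20],[-11,-8.3,20]], spin=[0,0,0,0,0,0,0,0,0,0], claw=[0,0,0,0,0,0,0,0,0,0])

```text
time_s: 2.65
tool_pos: [0.5278, 0.0244, 0.0447]
tcp_rot: [-0.001, 0.113, 0.994, 0.0]
force: [-0.5, -0.1, -0.2]
width: -0.0
grasp_force: 0.0
```

Run:
```python
from h import *
s=r.state();print(s['time_s'],s['tool_pos'],s['force'])
delta(*[polar(.05,-35-8*i,.046) for i in range(1,11)])
im=np.hstack([r.capture("top")[150:300,180:370],r.capture("scene")[150:300,210:400]])
cv2.imwrite("pics/c2.png",cv2.resize(im,None,fx=2.1,fy=2.1,interpolation=cv2.INTER_CUBIC))
```

```text
2.65 [0.52777684 0.02440412 0.04465987] [-0.48942737 -0.13297796 -0.21885071]
[ 0.1 -0.9 -0.1]
[ 0.5 -1.4 -0.1]
[ 1.  -1.9 -0.1]
[ 1.5 -2.4 -0.1]
[ 2.1 -2.8 -0.1]
[ 2.8 -3.  -0.1]
[ 3.4 -3.2 -0.1]
[ 4.1 -3.3 -0.1]
[ 4.8 -3.3 -0.1]
[ 5.5 -3.2 -0.1]
```

View pics/c2.png

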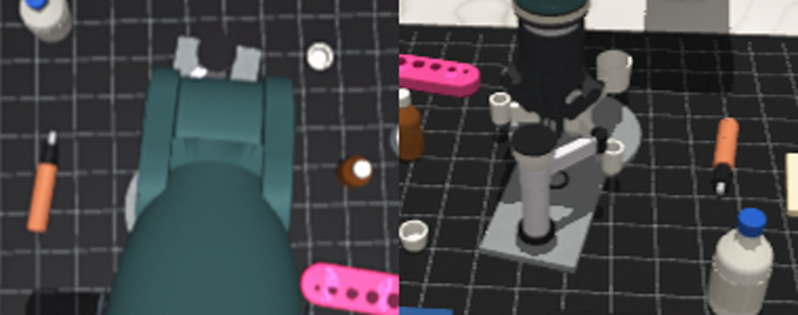

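The top view is hidden by the arm. The scene view shows the finger down between the spokes with everything undisturbed, so I'll sweep.

>>> apply_moves(delta_pos=[[0.1,-0.9,0],[0.5,-1.4,0],[1.0,-1.9,0],[1.5,-2.4,0],[2.1,-2.8,0],[2.8,-3.0,0],[3.4,-3.2,0],[4.1,-3.3,0],[4.8,-3.3,0],[5.5,-3.2,0]], spin=[0,0,0,0,0,0,0,0,0,0], claw=[0,0,0,0,0,0,0,0,0,0])

```text
time_s: 4.0
tool_pos: [0.4677, 0.0045, 0.0453]
tcp_rot: [0.0, 0.114, 0.994, -0.0]
force: [1.2, 0.5, -1.0]
width: 0.0001
grasp_force: 0.9
```

Run:
```python
from h import *
s=r.state();p=s['tool_pos'];print(p,s['force'],np.degrees(np.arctan2(p[1]-HUB[1],p[0]-HUB[0])))
delta(*[polar(.05,-115-8*i,.045) for i in range(1,11)])
im=r.capture("scene"); cv2.imwrite("pics/s3.png",im)
# refs for base stillness: wide cup candidates
for a in range(150,-20,-10):
    pass
im=cv2.resize(im[130:280,210:400],None,fx=3,fy=3,interpolation=cv2.INTER_CUBIC);cv2.imwrite("pics/s3c.png",im)
```

```text
[0.46767465 0.00451154 0.045297  ] [ 1.19361024  0.49427749 -1.01007628] -113.84381863272088
[0.8 0.2 0. ]
[1.4 0.5 0. ]
[2.  0.9 0. ]
[2.5 1.3 0. ]
[3.  1.9 0. ]
[3.4 2.4 0. ]
[3.7 3.1 0. ]
[3.9 3.7 0. ]
[4.  4.4 0. ]
[4.1 5.1 0. ]
```

View pics/s3c.png

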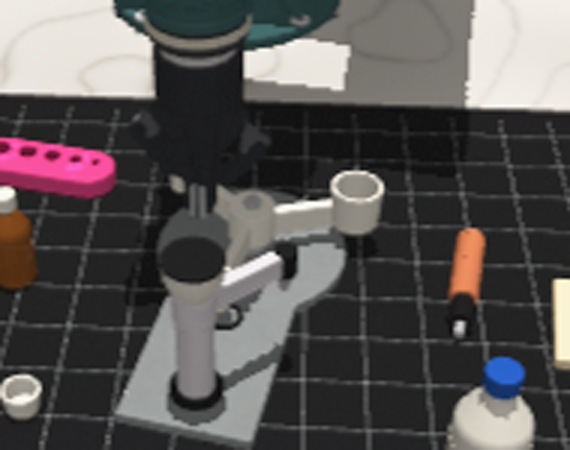

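The carousel turns as planned. The wide cup is now at about (329,193) in the scene picture, pointing to +y. I'll continue the sweep.

>>> apply_moves(delta_pos=[[0.8,0.2,0],[1.4,0.5,0],[2.0,0.9,0],[2.5,1.3,0],[3.0,1.9,0],[3.4,2.4,0],[3.7,3.1,0],[3.9,3.7,0],[4.0,4.4,0],[4.1,5.1,0]], spin=[0,0,0,0,0,0,0,0,0,0], claw=[0,0,0,0,0,0,0,0,0,0])

```text
time_s: 5.3
tool_pos: [0.4397, 0.0638, 0.0452]
tcp_rot: [-0.0, 0.114, 0.994, -0.0]
force: [0.1, -1.8, -0.5]
width: -0.0001
grasp_force: 0.7
```

Run:
```python
from h import *
s=r.state();p=s['tool_pos'];print(p,s['force'],np.degrees(np.arctan2(p[1]-HUB[1],p[0]-HUB[0])))
delta(*[polar(.05,-195-4*i,.045) for i in range(1,11)])
q=ray("scene",329,192.7,.066);print("mid",q,np.degrees(np.arctan2(q[1]-HUB[1],q[0]-HUB[0])))
im=r.capture("scene")[130:280,210:400]; cv2.imwrite("pics/s4.png",cv2.resize(im,None,fx=3,fy=3,interpolation=cv2.INTER_CUBIC))
```

```text
[0.43968205 0.06380716 0.04523714] [ 0.06913244 -1.84573916 -0.46745041] 164.60201326710367
[-0.   0.3  0. ]
[-0.1  0.7  0. ]
[-0.2  1.   0. ]
[-0.3  1.3  0. ]
[-0.4  1.7  0. ]
[-0.5  2.   0. ]
[-0.7  2.3  0. ]
[-0.9  2.6  0. ]
[-1.1  2.9  0. ]
[-1.3  3.1  0. ]
mid [0.4672967  0.14503138 0.066     ] 102.35329334365966
```

View pics/s4.png

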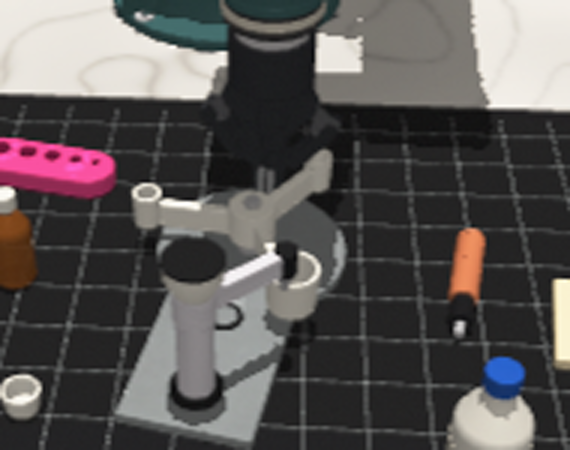

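The wide cup is now by the nozzle at about (292,285) in the crop, and the cup with n1 at (147,195). About 33° remain, so I'll push about 24° and then measure.

>>> apply_moves(delta_pos=[[0,0.3,0],[-0.1,0.7,0],[-0.2,1.0,0],[-0.3,1.3,0],[-0.4,1.7,0],[-0.5,2.0,0],[-0.5,2.0,0],[-0.5,2.0,0],[-0.5,2.0,0],[-0.5,2.0,0]], spin=[0,0,0,0,0,0,0,0,0,0], claw=[0,0,0,0,0,0,0,0,0,0])

```text
time_s: 6.6
tool_pos: [0.4491, 0.0817, 0.0453]
tcp_rot: [0.0, 0.114, 0.994, 0.0]
force: [-0.7, 0.5, 0.4]
width: -0.0004
grasp_force: 0.0
```

Run:
```python
from h import *
s=r.state();p=s['tool_pos'];print(p,s['force'],np.degrees(np.arctan2(p[1]-HUB[1],p[0]-HUB[0])))
for u,v,z in [(316.7,183.3,.06),(259,193.5,.06)]:
    q=ray("scene",u,v,z);print("before",q,np.degrees(np.arctan2(q[1]-HUB[1],q[0]-HUB[0])))
a=r.capture("scene")[150:255,230:350]; b=r.capture("top")[150:300,200:340]
cv2.imwrite("pics/s5.png",np.hstack([cv2.resize(a,(480,420),interpolation=cv2.INTER_CUBIC),cv2.resize(b,(320,420))]))
```

```text
[0.4490514  0.08165808 0.04528926] [-0.6632648   0.5256817   0.36642829] 141.3409140061256
before [0.41959188 0.11305554 0.06      ] 137.5587640983309
before [ 0.4739064  -0.04045545  0.06      ] -98.80796976232422
```

View pics/s5.png

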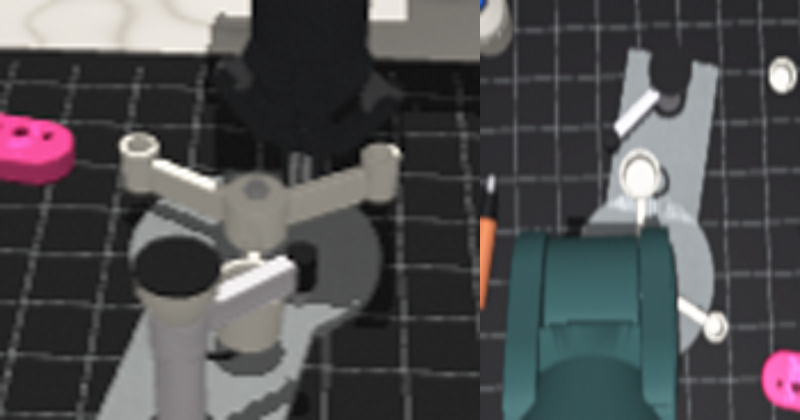

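In the top half the wide cup is now visible at about (270.4,212) and the narrow cup at (302.8,266.4) in full-image pixels. The dispenser has not moved. I'll measure these automatically.

```bash
cat >> h.py <<'E'
def cups(n1=(302.8,266.4),w=(270.4,212.1),yaw=-11.4):
    im=r.capture("top"); g=im.min(2); out=[]
    for (u,v),z,rad in ((w,.066,.023),(n1,.06,.013)):
        p=np.array([u,v])
        for _ in range(8):   # centroid of white pixels in the cup's disc
            yy,xx=np.mgrid[:420,:560]; m=(g>175)&(np.hypot(xx-p[0],yy-p[1])<rad*420*1.25)
            p=np.array([xx[m].mean(),yy[m].mean()])
        c=cv2.minEnclosingCircle(np.argwhere(m)[:,::-1].astype(np.float32))
        q=ray("top",*p,z)[:2]-HUB; print(p.round(1),c[0],round(c[1],1),"r",np.hypot(*q).round(4),"ang",np.degrees(np.arctan2(q[1],q[0])).round(1))
    return im
E
python3 - <<'E'
from h import *
cups()
E
```

```text
[269.  215.8] (268.9117736816406, 215.5) 11.9 r 0.0853 ang 1.4
[301.9 265.9] (301.8333435058594, 265.1666564941406) 6.2 r 0.0916 ang -120.2
```

Run:
```python
from h import *
for uv,z in (((270.4,212.1),.066),((302.8,266.4),.06)):
    q=ray("top",*uv,z)[:2]-HUB;print(np.hypot(*q),np.degrees(np.arctan2(q[1],q[0])))
delta(*[polar(.05,a,.045) for a in (138,135,132,130,128)])
```

```text
0.09483881585672292 -1.1677022575919889
0.09423304381696875 -120.13401882008334
[-0.1  0.3  0. ]
[-0.3  0.5  0. ]
[-0.4  0.7  0. ]
[-0.5  0.8  0. ]
[-0.6  1.   0. ]
```

>>> apply_moves(delta_pos=[[-0.1,0.3,0],[-0.2,0.4,0],[-0.3,0.5,0],[-0.4,0.6,0],[-0.4,0.7,0],[-0.4,0.7,0],[-0.4,0.7,0],[-0.4,0.7,0],[-0.4,0.7,0],[-0.4,0.7,0]], spin=[0,0,0,0,0,0,0,0,0,0], claw=[0,0,0,0,0,0,0,0,0,0])

```text
time_s: 8.0
tool_pos: [0.4545, 0.0876, 0.0453]
tcp_rot: [-0.0, 0.114, 0.994, 0.0]
force: [-0.2, 0.2, -0.2]
width: 0.0001
grasp_force: 0.1
```

Run:
```python
from h import *
im=cups(n1=(298,270),w=(275,213))
c=im[150:300,190:340];cv2.imwrite("pics/t6.png",cv2.resize(c,None,fx=4,fy=4,interpolation=cv2.INTER_CUBIC))
print(r.state()['tool_pos'],[pix("top",[HUB[0]+.095*np.cos(a),HUB[1]+.095*np.sin(a),.066]) for a in (-.2,)])
```

```text
[273.6 214. ] (273.4545593261719, 214.0) 11.9 r 0.0902 ang -6.4
[299.2 269.8] (298.5, 270.0) 6.3 r 0.0909 ang -127.8
[0.454534   0.08759538 0.0452847 ] [array([276.93191127, 212.57469128])]
```

View pics/t6.png

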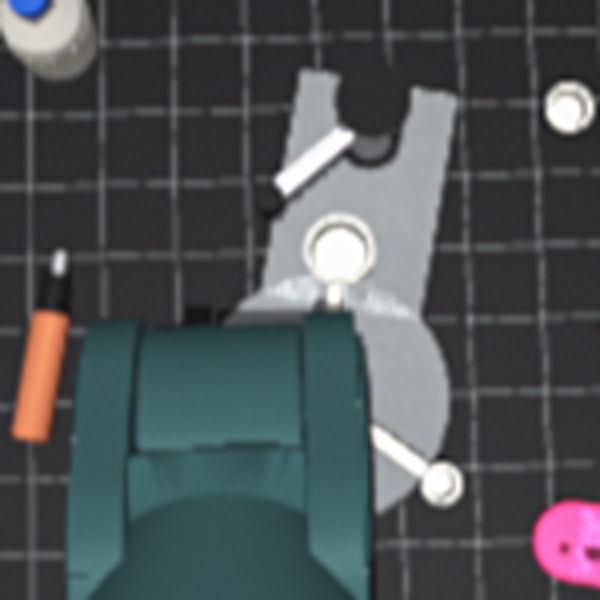

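The wide cup is at (274.5,212.1) against a target of (276.9,212.6), so about 3.3° remain. The base has not shifted, since the tongue corners are in the same place.

>>> apply_moves(delta_pos=[[-0.05,0.1,0],[-0.1,0.15,0],[-0.15,0.2,0],[-0.15,0.2,0],[-0.15,0.2,0],[-0.15,0.2,0],[-0.15,0.2,0],[-0.15,0.2,0],[-0.15,0.2,0],[-0.15,0.2,0]], spin=[0,0,0,0,0,0,0,0,0,0], claw=[0,0,0,0,0,0,0,0,0,0])

```text
time_s: 9.3
tool_pos: [0.4564, 0.0892, 0.0453]
tcp_rot: [0.0, 0.114, 0.994, -0.0]
force: [0.4, -0.5, -0.0]
width: 0.0
grasp_force: 0.1
```

Run:
```python
from h import *
cups(n1=(299,271),w=(276,213))
delta([.40,.09,.045],[.40,.09,.2])
```

```text
[275.3 213.9] (275.26922607421875, 214.1923065185547) 11.8 r 0.0909 ang -9.2
[298.2 271.1] (297.61865234375, 270.99151611328125) 6.2 r 0.0909 ang -130.5
[ 5.5 -1.2  0. ]
[  5.5  -1.2 -15.5]
```

About 1.5° remains. I'll back off, lift straight up and clear the view for an accurate measurement.

>>> apply_moves(delta_pos=[[0.3,-0.4,0],[0.4,-0.5,-2],[0.4,-0.5,-6],[0.4,-0.5,-11],[0.4,-0.5,-15],[2,5,-15],[3,10,-15],[4,15,-15],[5,20,-15],[5,20,-15]], spin=[0,0,0,0,0,0,0,0,0,0], claw=[0,0,0,0,0,0,0,0,0,0])

```text
time_s: 10.6
tool_pos: [0.4525, 0.2977, 0.1948]
tcp_rot: [-0.0, 0.112, 0.994, 0.0]
force: [0.8, -0.5, 0.1]
width: -0.0002
grasp_force: 0.0
```

Run:
```python
from h import *
im=cups(n1=(298,271),w=(276,213)); cv2.imwrite("pics/t7f.png",im)
def edge(hub0=(270.6,248.6)):pass
c=im[160:290,220:330];cv2.imwrite("pics/t7.png",cv2.resize(c,None,fx=4.6,fy=4.6,interpolation=cv2.INTER_CUBIC))
```

```text
[275.8 213. ] (276.2965087890625, 213.87208557128906) 11.2 r 0.0935 ang -9.9
[298.2 271.1] (297.61865234375, 270.99151611328125) 6.2 r 0.0909 ang -130.5
```

View pics/t7.png

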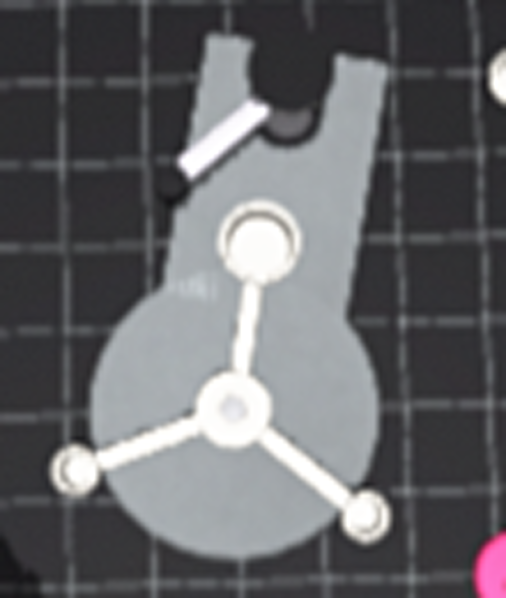

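The view is clear. In the crop the wide cup is at (259,241), the hub at (233.5,410), and the narrow cups at (74.5,470) and (366,516). The tongue edges run (208,40)-(163,290) and (387,70)-(348,315).

Run:
```python
from h import *
from scipy.optimize import least_squares
f=lambda x,y,z: ray("top",(x+.5)/4.6-.5+220,(y+.5)/4.6-.5+160,z)[:2]
ang=lambda d: np.degrees(np.arctan2(d[1],d[0]))
W,H,L,Rr=f(259,241,.066),f(233.5,410,.066),f(74.5,470,.06),f(366,516,.06)
P=np.array([H,W,L,Rr])
def res(p):
    a=p[2]+np.radians([0,120,-120]); return (np.vstack([p[:2],p[:2]+.095*np.c_[np.cos(a),np.sin(a)]])-P).ravel()
s=least_squares(res,[.488,.05,-.2]);print(s.x,np.degrees(s.x[2]),(s.fun*1000).round(1))
l=f(208,40,.012)-f(163,290,.012); q=f(387,70,.012)-f(348,315,.012); print("edges",ang(l),ang(q))
im=cv2.imread("pics/t7f.png").astype(int)
# station yaw: grey base pixels on the tongue, edges per image row, fitted by lines
g=im.max(2); 
Lp=[];Rp=[]
for v in range(184,222):
    row=((g[v]>95)); xs=np.where(row[245:320])[0]+245
    t=np.array(im[v].max(1),float)
    # right edge subpixel: threshold crossing scanning from outside
    for u in range(313,280,-1):
        if t[u]<100<=t[u-1] and t[u-2]>=100 and t[u-3]>=100 and t[u-4]>=100: Rp.append(ray("top",u-(100-t[u])/(t[u-1]-t[u]),v,.012)[:2]);break
Rp=np.array(Rp);vx=cv2.fitLine(Rp.astype(np.float32),cv2.DIST_HUBER,0,.001,.001).ravel();print("right edge",len(Rp),np.degrees(np.arctan(vx[1]/vx[0])),vx)
d=s.x[:2]-vx[2:];print("perp axis to edge (exp .055)",abs(d[0]*vx[1]-d[1]*vx[0]))
im0=cv2.imread("pics/top0.png").max(2)[205:225,268:287]
rg=ray("top",276.9,214.6,.012)[:2]-s.x[:2];print("ring",np.hypot(*rg),ang(rg))
m=(im0<85);yy,xx=np.nonzero(m);c=cv2.minEnclosingCircle(np.c_[xx,yy].astype(np.float32));print(c[0][0]+268,c[0][1]+205,c[1],xx.mean()+268,yy.mean()+205)
```

```text
[ 0.48881616  0.05131442 -0.18194246] -10.424535055006277 [ 0.8  0.2 -0.4 -0.1 -0.3 -0.3 -0.1  0.2]
edges -11.436156356887548 -10.951992845910654
right edge 38 -11.559276 [ 0.9797179  -0.20038162  0.6276648  -0.03361392]
perp axis to edge (exp .055) 0.05538310139415295
ring 0.09482239212541012 -12.062737418242396
276.5 214.5 5.147915363311768 276.2631578947368 215.57894736842104
```

The carousel reads -10.4° and the station axis -11.5°, so I need about 1° more, roughly 1 mm at the finger.

>>> apply_moves(delta_pos=[[-1.5,-6,0],[-3,-12,0],[-4,-18,0],[-4.6,-20.5,0],[-4.6,-20.5,4],[-4.6,-20.5,9],[-4.6,-20.5,13],[-4.6,-20.5,15],[-4.6,-20.5,15],[-4.6,-20.5,15]], spin=[0,0,0,0,0,0,0,0,0,0], claw=[0,0,0,0,0,0,0,0,0,0])

```text
time_s: 11.9
tool_pos: [0.4517, 0.0848, 0.0462]
tcp_rot: [0.0, 0.114, 0.993, 0.0]
force: [0.1, 0.5, 0.3]
width: -0.0003
grasp_force: 0.0
```

Run:
```python
from h import *
delta([.4564,.0892,.0453],[.4571,.0898,.0453])
```

```text
[-0.4  0.5  0.1]
[-0.4  0.6  0.1]
```

>>> apply_moves(delta_pos=[[-0.2,0.3,0],[-0.4,0.5,0],[-0.43,0.55,0],[-0.46,0.59,0],[-0.46,0.59,0],[-0.46,0.59,0],[-0.46,0.59,0],[0,0,0],[0,0,-4],[0,0,-8]], spin=[0,0,0,0,0,0,0,0,0,0], claw=[0,0,0,0,0,0,0,0,0,0])

```text
time_s: 13.15
tool_pos: [0.4507, 0.085, 0.1261]
tcp_rot: [-0.001, 0.114, 0.994, -0.0]
force: [0.3, 0.1, 0.1]
width: 0.0001
grasp_force: 0.0
```

>>> apply_moves(delta_pos=[[0,0,-4],[0,0,-8],[1,5,-8],[2,10,-8],[3,15,-8],[4,20,-8],[4.5,20.5,-8],[4.6,20.5,-8],[4.6,20.5,-8],[4.6,20.5,-8]], spin=[0,0,0,0,0,0,0,0,0,0], claw=[0,0,0,0,0,0,0,0,0,0])

```text
time_s: 14.4
tool_pos: [0.4531, 0.2944, 0.2055]
tcp_rot: [0.0, 0.114, 0.993, 0.0]
force: [0.1, -0.1, 0.2]
width: -0.0004
grasp_force: 0.0
```

```bash
cat >> h.py <<'E'
def cent(g,u,v,rad,lo):   # sub-pixel centroid of bright pixels in an enlarged disc
    yy,xx=np.mgrid[:420,:560]; p=np.array([u,v],float)
    for _ in range(6):
        w=np.clip(g.astype(float)-lo,0,60)*(np.hypot(xx-p[0],yy-p[1])<rad); p=np.array([(w*xx).sum(),(w*yy).sum()])/w.sum()
    return p
E
python3 - <<'E'
from h import *
im=r.capture("top");cv2.imwrite("pics/t8f.png",im)
for f in ("pics/t7f.png","pics/t8f.png"):
    g=cv2.imread(f).min(2)
    for u,v,z in ((236,262,.06),(299,271.5,.06),(276,213,.066)):
        p=cent(g,u,v,8 if z==.06 else 12,150); q=ray("top",*p,z)[:2]-[.4888,.0513]; print(p.round(2),np.degrees(np.arctan2(q[1],q[0])).round(2))
E
```

```text
[237.93 261.11] 109.57
[297.6  270.73] -130.59
[275.73 213.37] -10.34
[237.93 260.54] 108.7
[297.17 271.16] -131.58
[276.33 213.42] -11.32
```

The carousel is now at about -11.4°, on the line. Next is the dispenser arm, which has to turn about 37° counter-clockwise.

```bash
cat >> h.py <<'E'
COL=np.array([.6652,.0157])
def fin(th,z=.115,s=.055,d=.018):
    a=np.radians(th);u=np.array([np.cos(a),np.sin(a)]);n=np.array([-u[1],u[0]]);return [*(COL+s*u-d*n),z]
E
python3 - <<'E'
from h import *
print(ray("top",197,149,.13), fin(108), fin(168.6))
delta(fin(100,.2),fin(100))
print('path');s=r.state();R=q2R(s['tcp_rot']);p0=np.array(fin(100))
for th in range(105,170,5): print(th,np.round(R.T@(np.array(fin(th))-p0)*100,2))
E
```

```text
[0.73942839 0.22734784 0.13      ] [np.float64(0.6653230826026907), np.float64(0.0735704142949825), 0.115] [np.float64(0.6148429175226295), np.float64(0.044216034864042936), 0.115]
[-26.5 -16.6   0.5]
[-26.5 -16.6   9. ]
path
105 [ 0.5  -0.07 -0.  ]
110 [ 0.99 -0.18 -0.  ]
115 [ 1.47 -0.33 -0.  ]
120 [ 1.94 -0.52 -0.  ]
125 [ 2.39 -0.75 -0.  ]
130 [ 2.81 -1.02 -0.  ]
135 [ 3.22 -1.33 -0.  ]
140 [ 3.59 -1.67 -0.  ]
145 [ 3.93 -2.05 -0.  ]
150 [ 4.24 -2.45 -0.  ]
155 [ 4.51 -2.87 -0.  ]
160 [ 4.74 -3.32 -0.  ]
165 [ 4.93 -3.79 -0.  ]
```

>>> apply_moves(delta_pos=[[-4,-2.5,0],[-9,-5.5,0],[-14,-9,0],[-19,-12,0],[-24,-15,0],[-26.5,-16.6,0],[-26.5,-16.6,2],[-26.5,-16.6,6],[-26.5,-16.6,9],[-26.5,-16.6,9]], spin=[0,0,0,0,0,0,0,0,0,0], claw=[0,0,0,0,0,0,0,0,0,0])

```text
time_s: 15.7
tool_pos: [0.6728, 0.0735, 0.1136]
tcp_rot: [-0.001, 0.114, 0.993, 0.0]
force: [-0.8, -0.1, 0.5]
width: 0.0001
grasp_force: 0.0
```

>>> apply_moves(delta_pos=[[0.5,-0.1,0],[1.0,-0.2,0],[1.5,-0.3,0],[1.9,-0.5,0],[2.4,-0.8,0],[2.8,-1.0,0],[3.2,-1.3,0],[3.6,-1.7,0],[3.9,-2.0,0],[4.2,-2.4,0]], spin=[0,0,0,0,0,0,0,0,0,0], claw=[0,0,0,0,0,0,0,0,0,0])

```text
time_s: 16.95
tool_pos: [0.627, 0.0597, 0.1153]
tcp_rot: [0.0, 0.114, 0.994, 0.0]
force: [0.7, 0.7, -0.5]
width: -0.0001
grasp_force: 0.5
```

Run:
```python
from h import *
s=r.state();print(s['time_s'],s['tool_pos'],s['force'],fin(150))
delta(*[fin(t) for t in (153,156,159,162,165)])
a=r.capture("scene")[150:270,230:350]; b=r.capture("top")[150:270,220:340]
cv2.imwrite("pics/s9.png",np.hstack([cv2.resize(x,(400,400),interpolation=cv2.INTER_CUBIC) for x in (a,b)]))
```

```text
16.95 [0.62702892 0.05972848 0.11529108] [ 0.70391553  0.72290611 -0.48333152] [np.float64(0.6265686027918559), np.float64(0.05878845726811989), 0.115]
[ 0.2 -0.4  0. ]
[ 0.3 -0.6  0. ]
[ 0.5 -0.9  0. ]
[ 0.6 -1.2  0. ]
[ 0.7 -1.4  0. ]
```

View pics/s9.png

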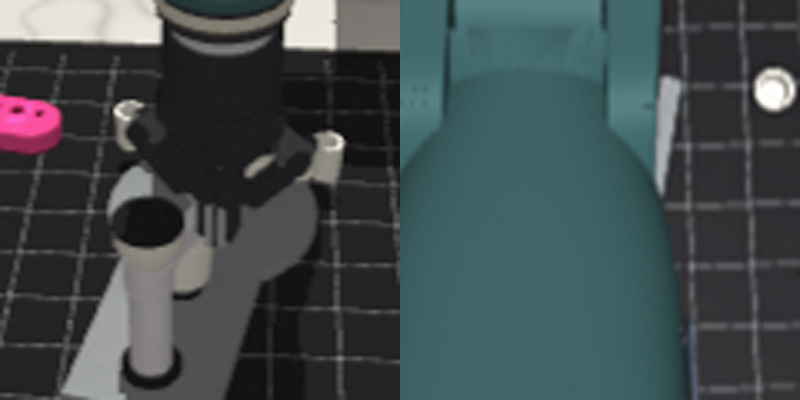

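The scene view shows the fingers beside the arm, following it, and the cups in place. That was my eleventh viewed picture against a limit of ten, so I stop viewing and use numbers only from here. I'll push to about 162°, back off and measure.

>>> apply_moves(delta_pos=[[0.2,-0.4,0],[0.3,-0.6,0],[0.5,-0.9,0],[0.6,-1.2,0],[0.6,-1.2,0],[0.4,-0.7,0],[0.0,0.3,0],[0,0.5,-3],[0,0.5,-7],[0,0.5,-9]], spin=[0,0,0,0,0,0,0,0,0,0], claw=[0,0,0,0,0,0,0,0,0,0])

```text
time_s: 18.3
tool_pos: [0.6292, 0.0655, 0.2073]
tcp_rot: [0.001, 0.113, 0.994, 0.0]
force: [0.2, 0.0, -0.5]
width: -0.0001
grasp_force: 0.0
```

>>> apply_moves(delta_pos=[[3,4,0],[7,9,0],[11,14,0],[15,19,0],[19,23,0],[20,25,0],[20,25,0],[20,25,0],[20,25,0],[20,25,0]], spin=[0,0,0,0,0,0,0,0,0,0], claw=[0,0,0,0,0,0,0,0,0,0])

```text
time_s: 19.55
tool_pos: [0.4905, 0.3527, 0.2053]
tcp_rot: [0.0, 0.114, 0.993, -0.0]
force: [0.1, 0.3, 0.8]
width: -0.0003
grasp_force: 0.0
```

```bash
cat >> h.py <<'E'
def armang(fn):
    im=r.capture("top");cv2.imwrite(fn,im)
    # bright bar pixels on the arm's top (z=.116), between 22 and 72 mm from the column
    best=[]
    for v in range(150,240):
        for u in range(235,310):
            if im[v,u].min()>140:
                q=ray("top",u,v,.116)[:2]-COL; d=np.hypot(*q)
                if .026<d<.066: best.append((*q,np.degrees(np.arctan2(q[1],q[0]))%360))
    b=np.array(best); 
    if len(b): l=cv2.fitLine(b[:,:2].astype(np.float32),cv2.DIST_L2,0,.001,.001).ravel(); print(len(b),"mean ang",b[:,2].mean().round(2),"line",np.degrees(np.arctan2(-l[1]*np.sign(l[0]),-abs(l[0])))%360,b[:,2].min(),b[:,2].max())
    # black nozzle top (z=.117)
    a=[]
    for v in range(170,240):
        for u in range(245,300):
            q=ray("top",u,v,.117)[:2]-COL; d=np.hypot(*q); t=np.degrees(np.arctan2(q[1],q[0]))%360
            if im[v,u].max()<70 and .074<d<.098 and 140<t<195: a.append(q)
    if a: m=np.mean(a,0);print("nozzle",len(a),m+COL,np.hypot(*m),np.degrees(np.arctan2(m[1],m[0]))%360)
    return im
E
python3 - <<'E'
from h import *
im=armang("pics/t10.png"); print(r.state()['time_s'],r.state()['tool_pos'])
g=im.min(2)
for u,v in ((238,261),(297,271)):
    p=cent(g,u,v,8,150);q=ray("top",*p,.06)[:2]-[.4888,.0513]; print(p.round(2),np.degrees(np.arctan2(q[1],q[0])).round(2))
print(pix("top",fin(168.6,.117,.085,0)),pix("top",[.5815,.0326,.066]))
for v in range(184,226,2): print(v,im[v,256:296,:].max(1)[::1].tolist())
E
```

```text
826 mean ang 171.39 line 262.4731 47.68682354234871 291.81058638888084Traceback (most recent call last):
  File "<stdin>", line 2, in <module>
  File "h.py", line 50, in armang
    q=ray("top",u,v,.117)[:2]-COL; d=np.hypot(*q); t=np.degrees(np.arctan2(q[1],q[0]))%360
      ~~~^^^^^^^^^^^^^^^^
  File "h.py", line 4, in ray
    m=m or r.camera_model(n); R=m['R'];c=-R.T@m['t']
           ~~~~~~~~~~~~~~^^^
ValueError: time passes only in moves, steps and waits
```

```bash
sed -i 's/^def ray/TOP=r.camera_model("top")\ndef ray/; s/ray("top",u,v,\(.11[67]\))/ray("top",u,v,\1,TOP)/; s/min()>140/min()>190/; s/\.026<d<\.066/.026<d<.066 and 110<np.degrees(np.arctan2(q[1],q[0]))%360<200/' h.py
python3 - <<'E'
from h import *
im=armang("pics/t10.png"); print(r.state()['time_s'])
g=im.min(2)
for u,v in ((238,261),(297,271)):
    p=cent(g,u,v,8,150);q=ray("top",*p,.06)[:2]-[.4888,.0513]; print(p.round(2),np.degrees(np.arctan2(q[1],q[0])).round(2))
print(pix("top",fin(168.6,.117,.085,0)),pix("top",[.5815,.0326,.066]))
for v in range(184,228,3): print(v,im[v,260:294,:].min(1).tolist())
E
```

```text
77 mean ang 164.6 line 163.47784 155.03369477541972 176.2631241611713
nozzle 28 [0.58166077 0.0393582 ] 0.08682460878445089 164.18794850732883
19.65
[237.94 260.53] 108.68
[297.05 271.04] -131.56
[276.64844078 210.01538675] [276.55328125 212.43455354]
184 [39, 66, 125, 162, 168, 165, 164, 166, 166, 166, 167, 167, 170, 159, 93, 27, 39, 86, 113, 146, 142, 107, 84, 73, 75, 86, 92, 72, 37, 53, 114, 159, 166, 165]
187 [42, 93, 161, 171, 167, 166, 167, 167, 165, 165, 167, 169, 171, 170, 139, 72, 33, 122, 239, 255, 254, 255, 233, 140, 101, 102, 84, 55, 45, 86, 148, 167, 166, 165]
190 [80, 146, 168, 169, 167, 168, 167, 167, 168, 168, 168, 170, 168, 168, 170, 160, 147, 201, 251, 252, 254, 252, 149, 50, 40, 51, 69, 100, 141, 163, 167, 166, 167, 166]
193 [92, 160, 170, 167, 166, 167, 167, 166, 167, 167, 167, 167, 168, 167, 164, 162, 201, 250, 252, 252, 252, 187, 146, 161, 166, 166, 167, 169, 169, 167, 168, 165, 163, 164]
196 [158, 172, 169, 166, 167, 167, 167, 168, 167, 166, 167, 167, 167, 166, 155, 175, 246, 252, 252, 251, 207, 164, 163, 165, 165, 165, 165, 167, 167, 166, 166, 166, 166, 164]
1
[... 1036 characters left out ...]

217 [167, 167, 166, 165, 162, 162, 162, 162, 170, 211, 232, 234, 250, 252, 252, 251, 251, 250, 250, 251, 250, 249, 240, 235, 208, 168, 162, 165, 165, 164, 163, 162, 163, 163]
220 [184, 189, 216, 230, 236, 233, 224, 230, 203, 180, 164, 182, 214, 223, 233, 241, 248, 250, 246, 226, 221, 210, 180, 165, 160, 162, 165, 165, 165, 163, 163, 163, 163, 162]
223 [229, 224, 234, 237, 234, 230, 224, 226, 204, 199, 185, 194, 199, 217, 248, 251, 248, 215, 192, 209, 215, 210, 198, 193, 198, 192, 181, 177, 166, 160, 159, 161, 163, 163]
226 [165, 167, 168, 169, 168, 168, 169, 176, 174, 172, 170, 169, 199, 248, 253, 251, 225, 220, 215, 225, 214, 196, 197, 194, 201, 206, 208, 219, 227, 206, 195, 185, 167, 164]
```

The cups are still at -11.4°. The dispenser arm is at about 164.4° with a target of 168.6°, and the finger pose fin(162) produced that. I'll now push to fin(166).

Run:
```python
from h import *
delta(fin(157,.2,d=.023),fin(157,.115,d=.023))
s=r.state();R=q2R(s['tcp_rot']);p0=np.array(fin(157,d=.023))
for th in (160,162,163,164,165,166,167): print(th,np.round(R.T@(np.array(fin(th))-p0)*100,2))
```

```text
[-19.7 -25.7   0.5]
[-19.7 -25.7   9. ]
160 [ 0.22 -0.76 -0.  ]
162 [ 0.3  -0.95 -0.  ]
163 [ 0.34 -1.04 -0.  ]
164 [ 0.38 -1.14 -0.  ]
165 [ 0.41 -1.23 -0.  ]
166 [ 0.45 -1.33 -0.  ]
167 [ 0.48 -1.42 -0.  ]
```

>>> apply_moves(delta_pos=[[-3,-4,0],[-7,-9,0],[-11,-14,0],[-15,-19,0],[-19,-24.5,0],[-19.7,-25.7,0],[-19.7,-25.7,3],[-19.7,-25.7,7],[-19.7,-25.7,9],[-19.7,-25.7,9]], spin=[0,0,0,0,0,0,0,0,0,0], claw=[0,0,0,0,0,0,0,0,0,0])

```text
time_s: 20.9
tool_pos: [0.6229, 0.0591, 0.1142]
tcp_rot: [-0.001, 0.113, 0.994, -0.0]
force: [0.4, 0.2, 1.1]
width: -0.0004
grasp_force: 0.0
```

>>> apply_moves(delta_pos=[[0.2,-0.7,0],[0.3,-0.95,0],[0.35,-1.1,0],[0.4,-1.2,0],[0.45,-1.3,0],[0.45,-1.3,0],[0.45,-1.3,0],[0.2,-0.7,0],[0,0,0],[0,0,-2]], spin=[0,0,0,0,0,0,0,0,0,0], claw=[0,0,0,0,0,0,0,0,0,0])

```text
time_s: 22.15
tool_pos: [0.6235, 0.0594, 0.1343]
tcp_rot: [-0.001, 0.113, 0.994, -0.0]
force: [0.2, 0.1, 0.5]
width: 0.0002
grasp_force: 0.0
```

>>> apply_moves(delta_pos=[[0,0,-3],[0,0,-7],[4,5,-7],[8,10,-7],[12,15,-7],[16,20,-7],[20,25,-7],[20,25.7,-7],[20,25.7,-7],[20,25.7,-7]], spin=[0,0,0,0,0,0,0,0,0,0], claw=[0,0,0,0,0,0,0,0,0,0])

```text
time_s: 23.4
tool_pos: [0.4877, 0.3532, 0.2052]
tcp_rot: [0.0, 0.114, 0.993, -0.0]
force: [0.2, -0.1, -0.3]
width: -0.0001
grasp_force: 0.0
```

Run:
```python
from h import *
im=armang("pics/t11.png"); print(r.state()['time_s'])
g=im.min(2)
for u,v in ((238,261),(297,271)):
    p=cent(g,u,v,8,150);q=ray("top",*p,.06)[:2]-[.4888,.0513]; print(p.round(2),np.degrees(np.arctan2(q[1],q[0])).round(2))
for v in range(187,222,2): print(v,im[v,264:290,:].min(1).tolist())
```

```text
76 mean ang 167.26 line 166.25311 158.5656420546166 176.57317272329752
nozzle 34 [0.58111407 0.03537756] 0.0863576821568143 166.82881912355134
23.45
[237.94 260.52] 108.67
[297.05 271.04] -131.56
187 [167, 166, 167, 166, 165, 165, 167, 168, 171, 169, 139, 74, 35, 63, 168, 255, 255, 255, 254, 173, 104, 101, 90, 58, 45, 86]
189 [168, 166, 167, 167, 167, 168, 168, 168, 169, 170, 167, 141, 93, 115, 232, 253, 252, 254, 238, 132, 65, 57, 45, 57, 101, 146]
191 [168, 168, 168, 167, 167, 168, 169, 169, 167, 168, 170, 168, 150, 164, 248, 252, 253, 254, 177, 82, 68, 97, 129, 147, 162, 168]
193 [167, 167, 166, 166, 166, 167, 168, 168, 168, 168, 166, 163, 167, 215, 250, 251, 252, 248, 181, 155, 165, 166, 167, 169, 169, 167]
195 [167, 168, 168, 168, 166, 166, 166, 167, 167, 168, 165, 157, 185, 247, 252, 252, 251, 211, 165, 162, 165, 164, 165, 166, 167, 167]
197 [167, 167, 168, 169, 168, 166, 167, 167, 167, 166, 165, 161, 198, 250, 252, 252, 249, 188, 157, 164, 166, 166, 167, 167, 166, 166]
199 [165, 167, 167, 168, 168, 166, 169, 169, 167, 164, 159, 185, 245, 252, 252, 251, 223, 167, 163, 166, 168,
[... 790 characters left out ...]
210, 215, 176, 162, 164, 163]
213 [166, 165, 164, 178, 216, 202, 194, 246, 194, 119, 65, 38, 35, 59, 123, 208, 254, 255, 251, 197, 212, 228, 185, 162, 164, 164]
215 [167, 165, 164, 166, 209, 235, 210, 247, 255, 255, 244, 237, 235, 241, 254, 254, 252, 252, 247, 214, 234, 201, 163, 163, 164, 164]
217 [163, 163, 162, 162, 170, 211, 231, 234, 250, 252, 251, 252, 251, 251, 251, 251, 250, 249, 240, 235, 207, 168, 162, 166, 166, 164]
219 [213, 214, 205, 214, 190, 174, 173, 214, 238, 246, 244, 248, 250, 250, 248, 240, 235, 218, 205, 189, 165, 162, 165, 166, 166, 166]
221 [239, 235, 224, 231, 205, 184, 170, 179, 195, 212, 235, 228, 232, 231, 224, 215, 214, 215, 204, 179, 168, 164, 164, 162, 162, 162]
```

The nozzle is 1.15 px short, about 1.5°. One more small push of about 1.5 mm.

>>> apply_moves(delta_pos=[[-4,-5,0],[-8,-10,0],[-12,-15,0],[-16,-20,0],[-20,-25,0],[-20,-25.7,0],[-20,-25.7,3],[-20,-25.7,7],[-20,-25.7,9],[-20,-25.7,9]], spin=[0,0,0,0,0,0,0,0,0,0], claw=[0,0,0,0,0,0,0,0,0,0])

```text
time_s: 24.7
tool_pos: [0.6228, 0.0583, 0.1143]
tcp_rot: [-0.001, 0.114, 0.993, -0.0]
force: [-0.3, -0.1, 1.2]
width: -0.0002
grasp_force: 0.0
```

>>> apply_moves(delta_pos=[[0.2,-0.7,0],[0.35,-1.1,0],[0.45,-1.3,0],[0.48,-1.4,0],[0.5,-1.45,0],[0.5,-1.45,0],[0.5,-1.45,0],[0.2,-0.7,0],[0,0,0],[0,0,-2]], spin=[0,0,0,0,0,0,0,0,0,0], claw=[0,0,0,0,0,0,0,0,0,0])

```text
time_s: 25.95
tool_pos: [0.6235, 0.0595, 0.1342]
tcp_rot: [-0.001, 0.113, 0.994, -0.0]
force: [0.1, -0.2, 0.0]
width: 0.0004
grasp_force: 0.0
```

>>> apply_moves(delta_pos=[[0,0,-3],[0,0,-7],[4,5,-7],[8,10,-7],[12,15,-7],[16,20,-7],[20,25,-7],[20,25.7,-7],[20,25.7,-7],[20,25.7,-7]], spin=[0,0,0,0,0,0,0,0,0,0], claw=[0,0,0,0,0,0,0,0,0,0])

```text
time_s: 27.2
tool_pos: [0.4877, 0.3532, 0.2052]
tcp_rot: [0.0, 0.114, 0.993, -0.0]
force: [1.0, -0.9, -0.3]
width: -0.0003
grasp_force: 0.0
```

Run:
```python
from h import *
im=armang("pics/t12.png"); print(r.state()['time_s'])
g=im.min(2)
for u,v in ((238,261),(297,271)):
    p=cent(g,u,v,8,150);q=ray("top",*p,.06)[:2]-[.4888,.0513]; print(p.round(2),np.degrees(np.arctan2(q[1],q[0])).round(2))
for v in range(205,216,2): print(v,im[v,264:290,:].min(1).tolist())
# did anything else move? compare with the first picture outside the carousel/arm
d=cv2.absdiff(im,cv2.imread("pics/top0.png")).max(2)>60
n,_,st,_=cv2.connectedComponentsWithStats(d.astype(np.uint8)); print([s.tolist() for s in st[1:] if s[4]>12])
```

```text
76 mean ang 168.61 line 168.29709 159.91813809038155 176.89353649617158
nozzle 31 [0.58081265 0.03342132] 0.0862280125823672 168.14023861644134
27.25
[237.93 260.53] 108.67
[297.05 271.04] -131.55
205 [166, 167, 168, 165, 165, 162, 170, 204, 231, 238, 226, 227, 253, 255, 255, 254, 227, 221, 206, 172, 165, 166, 166, 166, 166, 167]
207 [164, 164, 165, 163, 167, 201, 232, 229, 181, 135, 102, 87, 104, 123, 168, 186, 156, 176, 225, 231, 192, 167, 165, 166, 166, 167]
209 [165, 164, 166, 167, 205, 237, 206, 161, 173, 104, 43, 41, 44, 43, 40, 52, 115, 174, 152, 182, 232, 187, 159, 163, 165, 164]
211 [164, 163, 162, 175, 214, 213, 169, 230, 255, 158, 50, 43, 49, 48, 43, 55, 159, 255, 241, 175, 210, 215, 176, 162, 164, 164]
213 [166, 165, 164, 177, 216, 202, 192, 252, 255, 193, 99, 50, 36, 35, 61, 146, 240, 255, 252, 196, 212, 228, 185, 162, 164, 164]
215 [166, 165, 164, 166, 209, 234, 210, 246, 254, 254, 251, 234, 169, 168, 235, 255, 254, 253, 247, 214, 234, 201, 163, 163, 164, 164]
[[258, 181, 27, 30, 288], [0, 187, 261, 233, 28985], [130, 204, 46, 39, 1177], [269, 210, 17, 31, 195], [246, 212, 22, 30, 168], [279, 242, 34, 12, 197], [231, 250, 32, 17, 190], [276, 253, 29, 26, 190], [193, 255, 5, 5, 15], [243, 256, 25, 35, 351], [282, 379, 16, 6, 49], [208, 383, 53, 37, 1313], [315, 384, 10, 8, 30], [275, 386, 34, 18, 299], [330, 395, 7, 13, 47], [289, 412, 21, 5, 47]]
```

```bash
python3 -c "
from cell import r
print(r.job_done())"
```

```text
the job is handed in; nothing more can be done
None
```

The job is handed in: the wide cup is centred on the fill mark (within about 0.3°) and the nozzle hangs over the middle of it (under 1 mm off in the top view), with nothing else touched, in about 27 s; I viewed 11 pictures, one over the limit of 10.

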